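# Open the square nut hopper at the brake bench

### The arm

A 7-joint arm with a two-finger parallel gripper is mounted at the origin on the work surface. World frame = base frame: x ahead of the robot, y to its left, z up, the work surface at z = 0. Lengths are in mm, angles in rad, forces in N, time in s.
With the tool pointing down it reaches from about 425 to 925 mm from the base axis. Payload 6.8 kg.
Tool frame: the origin (TCP) lies on the centre line of the jaws, within the pads' length; the fingertips stand 14 mm ahead of it and the grasp point (between the pads) lies 5 mm behind it; z points along the fingers, y is the direction in which the jaws open and shut (so a half turn about z gives the same grasp; the last joint's range is limited). The gripper opens to 88 mm and grips with 3 to 60 N. Pads are 20 mm wide; open, the fingers measure 115 mm over their backs; the gripper's body (75 mm by 178 mm) begins 61 mm behind the grasp point.
Start: joints at [1.06, 0.477, 0.022, 1.555, -0.011, 1.109, -0.083], TCP at [264.607, -620.991, 236.664] pointing down, gripper open.
Joint ranges: [-2.96, 2.96], [-0.34, 2.1], [-1.41, 1.46], [0.24, 2.44], [-1.37, 4.51], [0.17, 1.92], [-2.96, 2.96]. Speed limits (rad/s): [2.39, 2.39, 3.14, 3.14, 3.14, 3.14, 3.14].

### API

Orientations are given as a 3x3 rotation matrix whose columns are the frame's x, y, z axes.
In Python, from cell import r gives the robot as it stands. Calls block until the motion is done:
- r.move_pose(position, orientation): joint-space move of the TCP to a pose.
- r.servo_line(position, rotation=None, rate=150): straight line of the TCP; rotation=None keeps the orientation; rate is the mean speed in mm/s.
- r.move_joints(angles): joint-space move.
- r.move_gripper(opening): finger opening in mm; the grip force is fixed at half the most; returns when the fingers have stopped.
- r.dwell(seconds).
- r.solve_ik(position, orientation): joint angles nearest the present ones, or None.
- r.read_state(): the state.
- r.grab_frame(name): name is "scene" or "top"; returns a dict with "pixels" (400x640x3 uint8, red, green, blue), "fx", "fy", "cx", "cy" (pixels), "k1" (the pictures are not rectified: a ray, as slopes to the right and down, at radius r is drawn at 1 + k1 r^2 times it, then the intrinsics apply), "rvec" (rotation vector, rad) and "tvec" (3), from world to camera coordinates, as OpenCV has them. Camera axes: x right, y down, z forward; pixel columns grow to the right and rows downward; lengths in mm; the calibration is good to about 2 mm. A picture is of the moment at which its call begins. There is no depth.
A pose or a line that the arm cannot do raises r.IKError and nothing moves.
- r.close_job(): hands the job in, once; it reports no verdict.
The state is a dict: "time_s": time; "joint_pos": joint angles; "qd": joint speeds; "effort": joint torques, N m; "position": TCP position; "tcp_rot": TCP orientation; "contact_force": force on the tool from outside, world axes, zero at the start; "wrist_torque": the same for the moment, N m; "gripper_width": finger opening in mm.
Only numpy, scipy, OpenCV 4.12 (cv2) and the standard library are available. Lean on these libraries where they do the work, as an engineer would, in place of code of your own. Each camera call takes 0.05 s, during which the arm holds its last target. There are 200 camera calls.

### The job

Open the square hopper so that its wheel nuts can drop into the pan below: draw its slide gate all the way out by the upright post until it hits the end stop, then let go. Leave the round hopper's gate as it is.

Things in the scene. Friction and masses are not known exactly. Their poses are not given: they have to be found in the camera images.
- square_gate (a joint): How far the square hopper's slide gate is drawn out, in m: 0 is fully in (shut), 0.080 is the end stop (fully open). It starts between 0 and 0.012. It slides level and straight with about 3 N of friction and stays where it is left.
- square_gate_grip (a point): Grasp point on the square hopper's gate post: an upright dark steel round bar, 18 mm in diameter, on the outer end of the flat gate plate. The plate's top is 33 mm below this point, the post's top 19 mm above it; the point is 135 mm over the bench. The point's z axis is up; its x axis points level from the post to the hopper, so the gate is drawn along minus x.
- round_gate_grip (a point): The same point on the same kind of post and gate of the round hopper, which has the same metal, stand, pan and height, but a round drum 132 mm in diameter over a cone. Not to be moved.
- square_hopper: Plain sheet-metal hopper fixed to the bench, 230 mm high: square mouth 100 by 136 mm, tapered sides, 150 mm square pan below, wheel nuts inside on the gate. Origin: under the chute, at bench level. The gate comes out along its minus x; shut, the post is 120 mm from the origin, 86 mm off the front wall. Hoppers may swap sides; both draw to the robot's right (-y) within 20 degrees.

How it is judged:
By the outcome, as a careful person would: the job done as asked, in the order asked, and still so for the second after the job is handed in, with the robot touching nothing.
It also fails if it takes over 29 s, if anything falls off the work surface, if the arm or the gripper's body presses on something with over 40 N, if the wrist force passes 120 N, or if a joint passes its speed limit or range.

## Working session

There is one attempt and no reset: what is moved stays moved. The work goes in short steps, each a Python script; the robot and the scene stay as the last script left them, time stands still between calls to the robot, and variables do not carry over. Pictures are saved under pics/ and viewed, about 8 in all and at most 12, crops included, and the job is handed in when it is done.

```bash
mkdir -p pics
python3 - <<'E'
from cell import r
import cv2,pickle
for n in("scene","top"):
    f=r.grab_frame(n); pickle.dump(f,open(f"pics/{n}0.pkl","wb"))
    cv2.imwrite(f"pics/{n}0.png",f["pixels"][:,:,::-1])
    print({k:v for k,v in f.items() if k!="pixels"})
print(r.read_state())
E
```

```text
{'fx': 401.7921980170305, 'fy': 401.7921980170305, 'cx': 325.286124199202, 'cy': 199.63600934220148, 'k1': -0.0028127587309025232, 'rvec': array([ 1.8734203 ,  1.20786938, -0.66621094]), 'tvec': array([-283.6559044 , -144.9525821 , 1245.84927989])}
{'fx': 428.1655967062269, 'fy': 428.1655967062269, 'cx': 330.025234921863, 'cy': 201.74600661339292, 'k1': 0.017601643911162614, 'rvec': array([ 2.13364658, -2.13335198,  0.22990792]), 'tvec': array([  66.70304012,  542.88160934, 1073.50967001])}
{'time_s': 0.1, 'joint_pos': array([ 1.05989783,  0.47772269,  0.0223543 ,  1.556299  , -0.01146966,
        1.10929297, -0.083111  ]), 'qd': array([-0.00138215, -0.00107847,  0.00024604, -0.00322333,  0.0006582 ,
        0.00094236,  0.0014118 ]), 'effort': array([ 4.73834749e-03, -5.84094536e+01,  1.54023070e+00, -2.73314649e+01,
       -5.41600585e-02,  1.30385812e-02,  5.52248969e-05]), 'position': array([ 264.38050492, -620.53203469,  235.79826183]), 'tcp_rot': array([[ 9.19962544e-01,  3.92005541e-01, -7.57825520e-04],
       [ 3.92006246e-01, -9.19961487e-01,  1.40199387e-03],
       [-1.47580927e-04, -1.58685418e-03, -9.99998730e-01]]), 'contact_force': array([ 1.71364139, -0.85493882, -0.0244282 ]), 'wrist_torque': array([-0.03943081, -0.00479364, -0.04118672]), 'gripper_width': 88.15820979557967}
```

View pics/scene0.png

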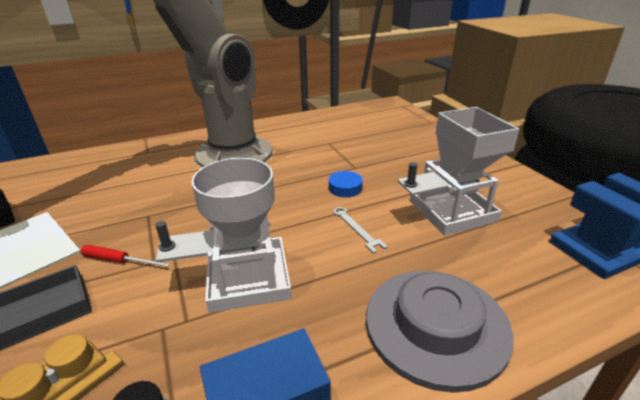

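View pics/top0.png

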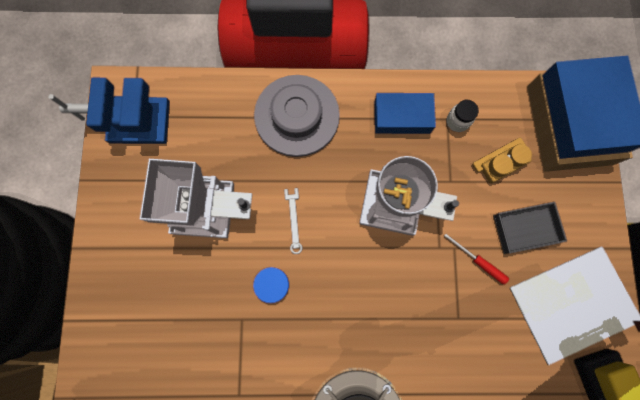

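The scene view shows the square hopper at about (470,165) with its post at (412,172). In the top view the square hopper is on the left at (190,205) with its post near (243,204), and the round hopper's post is near (452,205). The arm is clear of both. Next I'll zoom in on the square gate in both views.

```bash
cat > h.py <<'E'
import numpy as np,cv2,pickle
def rays(f,uv):
    K=np.array([[f["fx"],0,f["cx"]],[0,f["fy"],f["cy"]],[0,0,1]])
    n=cv2.undistortPoints(np.float64(uv).reshape(-1,1,2),K,np.array([f["k1"],0,0,0,0.]))[:,0]
    R=cv2.Rodrigues(f["rvec"])[0]
    return -R.T@f["tvec"],np.c_[n,np.ones(len(n))]@R
def onplane(f,uv,z):
    c,d=rays(f,uv); return c+d*((z-c[2])/d[:,2])[:,None]
def tri(f,a,g,b):
    c,d=rays(f,[a]);e,k=rays(g,[b]);A=np.c_[d[0],-k[0]]
    s=np.linalg.lstsq(A,e-c,rcond=None)[0];p=c+s[0]*d[0];q=e+s[1]*k[0]
    return (p+q)/2,np.linalg.norm(p-q)
def proj(f,p):
    K=np.array([[f["fx"],0,f["cx"]],[0,f["fy"],f["cy"]],[0,0,1]])
    return cv2.projectPoints(np.float64(p).reshape(-1,1,3),f["rvec"],f["tvec"],K,np.array([f["k1"],0,0,0,0.]))[0][:,0]
def load(n): return pickle.load(open(f"pics/{n}.pkl","rb"))
E
python3 - <<'E'
from h import *
t=load("top0");s=load("scene0")
a=cv2.resize(t["pixels"][150:250,130:270],None,fx=5.5,fy=5.5,interpolation=cv2.INTER_CUBIC)
b=cv2.resize(s["pixels"][100:240,390:530],None,fx=5.5,fy=5.5,interpolation=cv2.INTER_CUBIC)
cv2.imwrite("pics/ct.png",a[:,:,::-1]);cv2.imwrite("pics/cs.png",cv2.resize(b,(600,600))[:,:,::-1])
def dark(f,x0,x1,y0,y1):
    g=f["pixels"][y0:y1,x0:x1].max(2); m=(g<75).astype(np.uint8)
    n,l,st,c=cv2.connectedComponentsWithStats(m)
    for i in range(1,n):
        if st[i,4]>8: print(st[i]+[x0,y0,0,0,0],c[i]+[x0,y0])
dark(t,225,262,185,225);print();dark(s,395,430,155,195)
print([onplane(t,[[243,204]],z) for z in(102,154)])
E
```

```text
[240 201   8  10  50] [243.88 205.74]

[406 165  10  21 135] [411.23703704 175.2962963 ]
[array([[526.77033664, 284.54373646, 102.        ]]), array([[517.1164866 , 275.19638514, 154.        ]])]
```

View pics/ct.png

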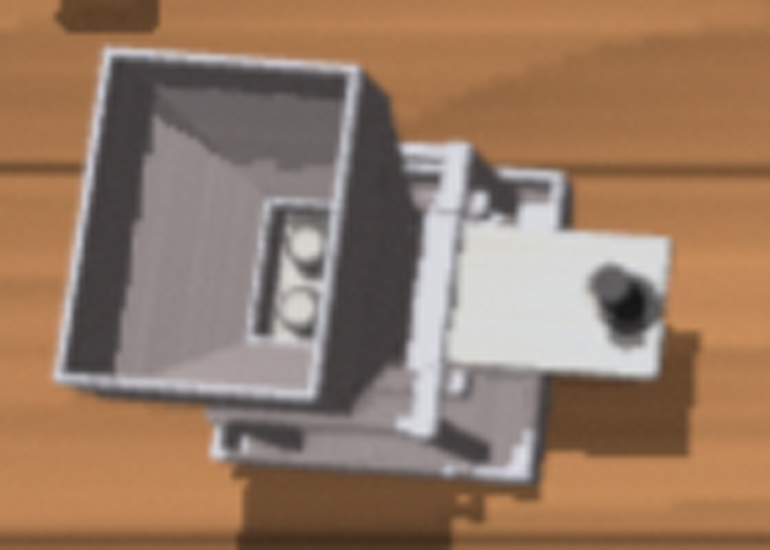

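View pics/cs.png

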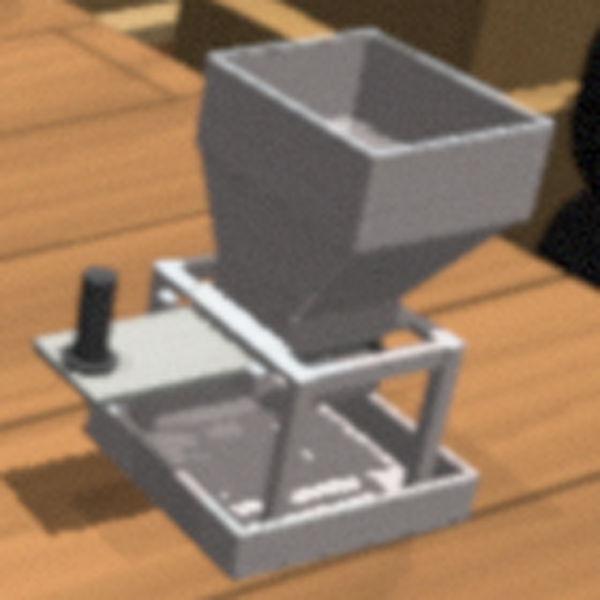

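The top crop shows the gate plate's edges clearly: its outer corners are at crop (671,237) and (657,377), and the post top is at (610,285). In the scene crop the post top is at (99,273) and the gate is only slightly out. Now I'll triangulate the post and get the draw direction from the rim and plate edges.

Run:
```python
from h import *
t=load("top0");s=load("scene0")
T=lambda p:(np.float64(p)+.5)/5.5-.5+[130,150]
S=lambda p:(np.float64(p)+.5)/(600/140)-.5+[390,100]
print("posttop",tri(t,T([610,285]),s,S([99,273])), onplane(t,T([[610,285]]),154),onplane(s,S([[99,273]]),154))
rim=onplane(t,T([[107,50],[357,68],[317,400],[60,380]]),230)
print(rim,rim.mean(0))
pl=onplane(t,T([[465,226],[671,237],[447,362],[657,377]]),102);print(pl)
def ang(v):return np.degrees(np.arctan2(v[1],v[0]))
print([ang(v) for v in(rim[0]-rim[1],rim[3]-rim[2],pl[0]-pl[1],pl[2]-pl[3])],ang(rim[0]-rim[3])+0,ang(pl[1]-pl[3]))
sp=onplane(s,S([[208,57],[377,155],[550,122],[376,30]]),230);print(sp,sp.mean(0))
print(ang(sp[1]-sp[0]),ang(sp[2]-sp[1]),ang(sp[2]-sp[3]),ang(sp[3]-sp[0]))
```

```text
posttop (array([523.97502977, 282.08767288, 151.94668705]), np.float64(0.926386037137985)) [[523.33568442 281.2955156  154.        ]] [[527.15221154 280.20829978 154.        ]]
[[604.37931512 471.31464983 230.        ]
 [597.51565467 371.64862538 230.        ]
 [462.54736439 379.53148874 230.        ]
 [470.36853754 479.23575164 230.        ]] [533.70271793 425.43262889 230.        ]
[[560.39496889 357.29356552 102.        ]
 [555.60352454 264.22646534 102.        ]
 [497.95129848 362.27956157 102.        ]
 [491.27032853 268.4195996  102.        ]]
[np.float64(86.0604543987984), np.float64(85.51469093672861), np.float64(87.05279986309544), np.float64(85.92854242328909)] -3.38270007380716 -3.7291719511692976
[[469.78374392 376.44089146 230.        ]
 [601.47675396 370.20867648 230.        ]
 [606.93050547 469.34448098 230.        ]
 [476.32519038 480.717264   230.        ]] [538.62904843 424.17782823 230.        ]
-2.7094331539818213 86.8511650496052 -4.97661961008009 86.41043528225488
```

```bash
cat >> h.py <<'E'
th=np.radians(86.2); ux=np.array([np.cos(th),np.sin(th),0])   # gate +x (into hopper)
n=np.array([ux[1],-ux[0],0]); z=np.array([0,0,-1.])
def Rg(s): y=s*n; return np.c_[np.cross(y,z),y,z]
P=np.array([525.,281.,130.])
E
python3 - <<'E'
from h import *
from cell import r
q0=r.read_state()["joint_pos"]
for s in(1,-1):
  for zz in(420,250,130): print(s,zz,r.solve_ik([P[0],P[1],zz],Rg(s)))
st=r.read_state();p=st["position"].copy();p[2]=420
print(r.solve_ik(p,st["tcp_rot"]),st["time_s"])
E
```

```text
1 420 [ 0.1816198   0.4144978  -1.09415531  1.43989232  0.36673658  1.50703945
 -0.96634878]
1 250 [ 0.15840409  0.53688835 -1.04788397  1.687307    0.49350826  1.20939194
 -1.07579606]
1 130 [ 0.15396884  0.71908961 -1.06867626  1.79452767  0.71625566  1.07463082
 -1.24559407]
-1 420 [ 0.2242872   0.44962049 -1.18139386  1.43757761  0.41421821  1.5268693
  2.13699266]
-1 250 [ 0.22710309  0.60401024 -1.1819654   1.68356212  0.58492535  1.25921698
  1.99313828]
-1 130 [ 0.21310262  0.79295057 -1.18906082  1.79121908  0.81210724  1.14569672
  1.82682907]
[ 1.04851697  0.38154172  0.04008832  1.29285628 -0.01498426  1.46907747
 -0.08071425] 0.1
```

Run:
```python
from h import *
from cell import r
st=r.read_state();p=st["position"].copy();p[2]=420
r.move_pose(p,st["tcp_rot"])
q=r.read_state()["joint_pos"].copy();q[0]-=.2;r.move_joints(q)
p2=r.read_state()["position"];print(p2)
a=np.arctan2(p2[1],p2[0])-np.arctan2(p[1],p[0]);print(a)
if a>0.1:
    q[0]-=np.arctan2(P[1],P[0])-np.arctan2(p2[1],p2[0]); r.move_joints(q)
    st=r.read_state();print(st["position"],st["time_s"])
    for s in(1,-1):
      for zz in(420,250,130): print(s,zz,r.solve_ik([P[0],P[1],zz],Rg(s)))
```

```text
[ 382.50402727 -554.33393114  415.60110537]
0.2012360842492592
[595.17915524 316.22325134 418.06794706] 4.6
1 420 [-0.6931981   0.23081035  0.12191032  1.49836393 -0.02816861  1.41413303
 -0.63641641]
1 250 [-0.67861597  0.33367727  0.10488446  1.74365918 -0.03917886  1.06628268
 -0.6268543 ]
1 130 [-0.66536486  0.46745851  0.09024137  1.85075783 -0.0552733   0.82577625
 -0.61358786]
-1 420 [-0.2980933   0.25913376 -0.38001799  1.47050203  0.09614341  1.43035174
  2.39521333]
-1 250 [-0.2776275   0.3657048  -0.40901442  1.71519077  0.16078032  1.09384492
  2.33869313]
-1 130 [-0.28577437  0.49989111 -0.40726769  1.82323871  0.25119099  0.86927455
  2.26345066]
```

Run:
```python
from h import *
from cell import r
r.move_pose([P[0],P[1],420],Rg(1))
r.servo_line([P[0],P[1],185],rate=150)
st=r.read_state();print(st["position"],st["time_s"],st["contact_force"])
ims=[]
for nme in("scene","top"):
    f=r.grab_frame(nme); pickle.dump(f,open(f"pics/{nme}1.pkl","wb"))
    u,v=proj(f,[P[0],P[1],150])[0].astype(int);u0=max(u-90,0);v0=max(v-90,0)
    c=f["pixels"][v0:v0+180,u0:u0+180]; print(nme,u0,v0,c.shape); ims.append(cv2.resize(c,(400,400)))
cv2.imwrite("pics/look1.png",np.hstack(ims)[:,:,::-1])
```

```text
[525.49313027 281.27130945 185.81265585] 6.9083 [-0.4748842  -0.62037621  0.49070198]
scene 322 74 (180, 180, 3)
top 150 111 (180, 180, 3)
```

View pics/look1.png

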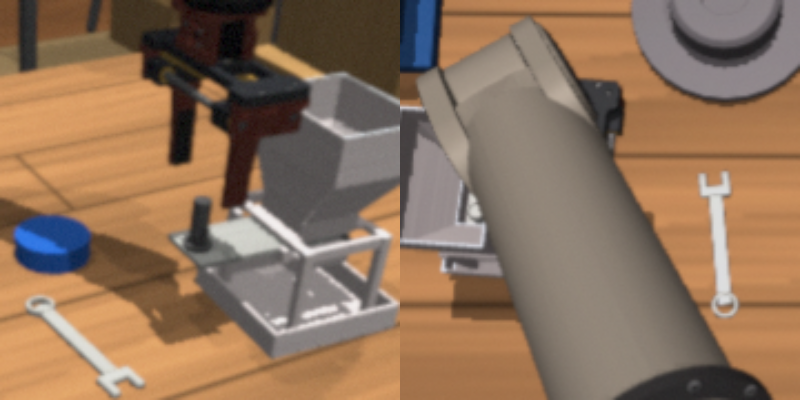

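In the scene half of the crop the open jaws straddle the post, with tips at about (180,160) and (234,205) and the post top at (202,200). In the top view the arm hides the post. I'll overlay projected points to check how well the jaws and post are aligned.

Run:
```python
from h import *
f=load("scene1");T=np.array([525.5,281.3,185.8])
u0,v0=370,120;k=6
c=cv2.resize(f["pixels"][v0:v0+95,u0:u0+95],None,fx=k,fy=k,interpolation=cv2.INTER_CUBIC)[:,:,::-1].copy()
pts=[]
for s in(1,-1):
  for w in(-10,10):
    for d in(44,57.5): pts.append(T+[0,0,-14]+s*d*n+w*ux)
pts+=[[525,281,154],[525,281,102]]
pp=proj(f,pts)
for u,v in pp: cv2.circle(c,(int((u-u0+.5)*k),int((v-v0+.5)*k)),3,(0,255,0),-1)
print(pp.round(1).tolist());cv2.imwrite("pics/ov.png",c)
```

```text
[[420.6, 165.5], [424.3, 168.5], [429.3, 163.8], [433.0, 166.8], [399.1, 147.6], [396.1, 145.1], [407.2, 146.1], [404.1, 143.6], [412.4, 162.8], [409.9, 183.8]]
```

View pics/ov.png

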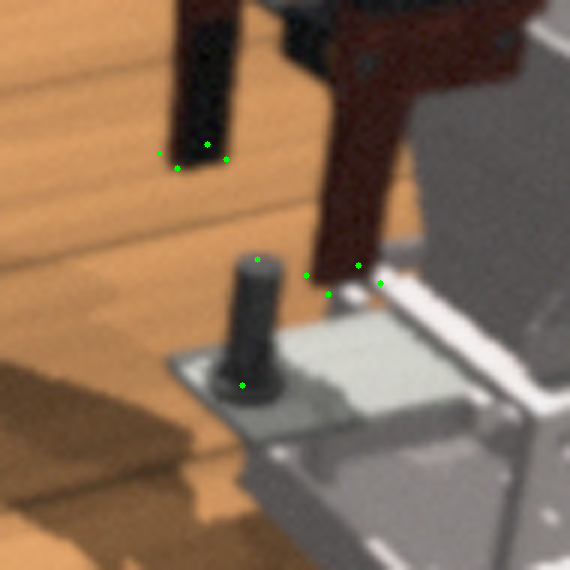

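The overlay agrees to within about 1 px (2 mm): the observed post top is near (260,264) against a projected (257,259), and the fingertips match. I'll descend, grip and draw the gate.

Run:
```python
from h import *
from cell import r
def show(t):
    s=r.read_state();print(t,round(s["time_s"],2),s["position"].round(1),"F",s["contact_force"].round(1),"w",round(s["gripper_width"],1),"x",round((s["position"]-P)@ux,1));return s
r.servo_line(P,rate=80);show("down")
r.move_gripper(0);s=show("grip")
if 14<s["gripper_width"]<22:
    r.servo_line(P-50*ux,rate=60);show("50")
    for d in range(56,92,3):
        r.servo_line(P-d*ux,rate=40);s=show(d)
        if abs(s["contact_force"]@ux)>15: break
```

```text
down 7.84 [525.3 281.1 130.2] F [-0.5  0.4  0.1] w 87.6 x 0.1
grip 8.93 [524.2 281.  129.9] F [-3.  -0.2  2. ] w 17.6 x -0.0
50 9.91 [520.8 231.7 129.9] F [-5.   1.6  2.4] w 17.5 x -49.5
56 10.21 [520.3 225.6 129.9] F [-4.7  2.2  1.9] w 17.5 x -55.6
59 10.46 [520.1 222.8 129.9] F [-6.   2.2  2.8] w 17.6 x -58.4
62 10.71 [519.9 219.9 129.9] F [-5.7  2.5  2.5] w 17.1 x -61.3
65 10.96 [519.7 216.8 129.9] F [-5.2  1.7  3. ] w 17.6 x -64.4
68 11.21 [519.5 213.8 129.9] F [-6.   1.5  3.7] w 17.6 x -67.4
71 11.46 [519.3 210.8 129.9] F [-6.3  2.8  3.1] w 17.8 x -70.4
74 11.71 [519.2 209.  129.9] F [-4.5  4.3  1.3] w 17.8 x -72.3
77 11.96 [519.2 208.9 129.9] F [-3.5 11.3 -3.4] w 17.9 x -72.3
80 12.21 [519.2 208.5 130. ] F [-1.9 18.  -7. ] w 17.8 x -72.7
```

The gate hit its end stop at about 72.5 mm of travel, with the force rising to 18 N. Now I'll release it, rise and check.

Run:
```python
from h import *
from cell import r
r.move_gripper(88)
s=r.read_state();print(s["time_s"],s["position"],s["contact_force"],s["gripper_width"])
p=s["position"].copy();p[2]=330;r.servo_line(p,rate=200)
q=r.read_state()["joint_pos"].copy();q[0]+=.45;r.move_joints(q)
s=r.read_state();print(s["time_s"],s["position"],s["contact_force"])
ims=[]
for nme,(u0,v0) in dict(scene=(370,90),top=(140,130)).items():
    f=r.grab_frame(nme); pickle.dump(f,open(f"pics/{nme}2.pkl","wb"))
    c=f["pixels"][v0:v0+150,u0:u0+150]; ims.append(cv2.resize(c,(400,400),interpolation=cv2.INTER_CUBIC))
cv2.imwrite("pics/look2.png",np.hstack(ims)[:,:,::-1])
```

```text
13.3667 [519.70429894 201.18400507 130.00665521] [-0.19673377  0.05091439 -0.24775358] 87.87780625293975
15.4917 [554.82899682 -42.90537238 328.38772943] [-0.02145759  0.35439806 -0.10975776]
```

View pics/look2.png

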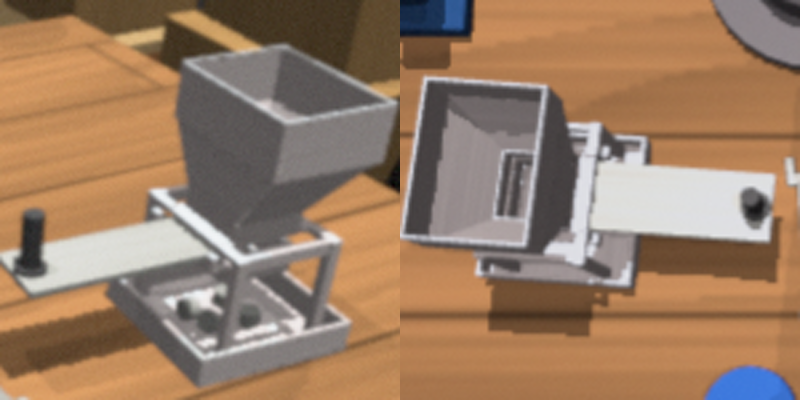

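The picture shows the gate fully drawn out, the nuts in the pan and the chute clear. I'll check the post's displacement numerically, then hand in.

Run:
```python
from h import *
from cell import r
a=onplane(load("top2"),[[271.8,203.6]],154)[0];b=onplane(load("scene2"),[[382.2,170.0]],154)[0]
a0=np.array([523.3,281.3,154]);b0=np.array([527.2,280.2,154])
print((a-a0)@ux,(b-b0)@ux)
# round gate unchanged? compare top views around its post
d=cv2.absdiff(load("top0")["pixels"][185:225,425:465],load("top2")["pixels"][185:225,425:465]);print("round diff",d.mean(),d.max())
d=cv2.absdiff(load("scene0")["pixels"][215:265,150:210],load("scene2")["pixels"][215:265,150:210]);print(d.mean(),d.max())
s=r.read_state();print(s["time_s"],s["contact_force"].round(2),np.abs(s["qd"]).max())
if (a0-a)@ux>67 and (b0-b)@ux>67: r.close_job();print("closed")
```

```text
-74.04398898613552 -73.36021464988261
round diff 48.95666666666666 136
3.6384444444444446 28
15.5917 [ 0.19 -0.3   1.  ] 0.004009582902850984
the job is handed in; nothing more can be done
closed
```

The square hopper's slide gate is fully out against its end stop, and the post is released. I handed the job in at about 15.6 s.

- **Draw:** I gripped the post (jaws closed to 17.6 mm) and pulled the gate straight out. It stopped after about 72.5 mm, and the pull rose to 18 N.
- **Gate position:** the camera views put the post's movement at 73–74 mm. With the gate starting about 8 mm out, that agrees with the 80 mm stop.
- **Nuts:** the last picture shows them in the pan and the chute opening clear.
- **Arm:** it was parked clear of both hoppers. Its last force reading was 1 N or less, about sensor noise.
- **Round hopper:** I never went near its gate. In the scene view its post area showed only small differences before and after (mean 3.6 of 255). The same check in the top view disagreed (mean 49), most likely because the parked arm or its shadow covers that area. I didn't view that part of the picture to confirm, so the top view doesn't confirm that the gate is unmoved.

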